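Put a cork grip in the curing cradle and lower its cover

ROBOT

A 6-joint arm with a two-finger parallel gripper is mounted at the origin on the work surface. World frame = base frame: x ahead of the robot, y to its left, z up, the work surface at z = 0. Lengths are in m, angles in degrees, forces in N, time in s.
With the tool pointing down it reaches from about 0.3 to 0.75 m from the base axis. Payload 8.5 kg.
Tool frame: the origin (TCP) lies midway between the tips of the shut fingers; the grasp point (between the pads) lies 19 mm behind it (env.hold_point_z is the distance from the TCP to the grasp point, in m); z points along the fingers, y is the line along which they close (so a half turn about z gives the same grasp; the last joint's range is limited). The gripper opens to 85 mm and grips with 20 to 120 N. Pads are 22 mm wide; open, the fingers measure 114 mm over their backs; the gripper's body (76 mm by 85 mm) begins 54 mm behind the grasp point. The pads swing forward as they close: fully open they stand 13 mm farther back than shut.
Start: joints at [-81.033, 21.807, 74.336, -0, 83.858, -12.336], TCP at [0.2, -0.512, 0.231] pointing down, gripper open.
Joint ranges: [-178.18, 178.18], [-50.72, 133.34], [12.68, 142.11], [-81.47, 261.47], [9.98, 163.14], [-165.26, 165.26]. Speed limits (degrees/s): [136.94, 136.94, 180, 180, 180, 180].

INTERFACE

Orientations are given as a 3x3 rotation matrix whose columns are the frame's x, y, z axes.
In Python, from rig import observe, get_image, camera_info, env gives the robot as it stands.
- The arm moves only by the tool drive_tool, never from a script. Its arguments are lists of equal length, an entry for each row: "offset": the shift along the tool's x, y, z in units of 40 mm (1.0 is 40 mm), a list of three; "turn": the turn, a rotation vector about the tool's x, y, z in units of 6 degrees (1.0 is 6 degrees), a list of three; "hand": the opening, from 0 (shut) to 1 (fully open). A call has exactly 10 rows; each row shifts and turns the commanded pose from where the row before left it, along the tool's axes as they then stand; what a row does not reach is not made up. A row lasts 1/8 s, in which the tool goes at most 62.5 mm and 10.7 degrees, less where a joint would pass 70% of its speed; a pose out of reach is approached as far as the arm can. A call is refused whole if a number of a shift passes 1 or a number of a turn 1, either way. A call with a gripper value outside its range is refused whole. The fingers move at their own pace and stop on an object; "newtons" is the grip in N (left out, the last holds). Time passes only in rows, so rows that do not move let the fingers close, or fill a call up. It gives the time, the measured TCP pose, the force, the opening and the grip force at its end, in the units of the state.
- observe(): the state, without advancing time (a new reading comes with each control period).
- get_image(name): name is "scene" or "top"; returns the picture (400x640x3 uint8, blue, green, red); there is no depth.
- camera_info(name): a dict with "fx", "fy", "cx", "cy" (pixels), "k1" (the pictures are not rectified: a ray, as slopes to the right and down, at radius r is drawn at 1 + k1 r^2 times it, then the intrinsics apply), "world_to_cam" (4x4, takes a point from world to camera coordinates). Camera axes: x right, y down, z forward; pixel columns grow to the right and rows downward; lengths in m; the calibration is good to about 2 mm. A picture is of the moment at which its call begins. camera_info takes no time and is no camera call.
- env.close_job(): hands the job in; it is judged then, once.
The state is a dict: "time_s": time; "q": joint angles; "qvel": joint speeds; "joint_efforts": joint torques, N m; "position": TCP position; "tool_rot": TCP orientation; "ft_force": force on the tool from outside, world axes, zero at the start; "wrist_torque": the same for the moment, N m; "grip_width": finger opening in m; "gripper_force": force on a finger pad.
Only numpy, scipy, OpenCV 4.12 (cv2) and the standard library are available. Lean on these libraries where they do the work, as an engineer would, in place of code of your own. Each camera call takes 0.05 s, during which the arm holds its last target. There are 200 camera calls.

TASK

On the rod-building bench, lay the longer of the two cork grips in the pair of V-rests of the grey curing cradle while its cover stands open. Then lower the hinged dust cover gently, all the way down onto its stops, without letting it fall shut. Leave the short grip and the other things on the bench where they are.

Things in the scene. Friction and masses are not known exactly. Their poses are not given: they have to be found in the camera images.
- cradle: curing cradle fixed to the bench, left or right of the robot: grey base 170 (x) x 250 (y) x 20 mm, a 12 mm end wall 76 mm high at each end (inner faces at y = +-111, x -70 to +85 mm), two black V-rests between. Origin: centre of underside. Its x points from the open front, where the cover's bar comes down, to the hinge side; y along rests and hinge; z up
- cradle_seat (a point): where the centre of a grip lies when resting in both V-rests: x = -20, y = 0, z = 60 mm in the cradle's frame, same axes; the grip lies along y. The rests are 90 degree Vs, 16 mm wide, centred at y = +-55 mm, their rims level with this point, 18 mm either side. Between them is free space down to the base top (z = 20 mm)
- cradle_hinge (a point): middle of the cover's hinge axis, at x = +78, z = 85 mm in the cradle's frame; the hinge runs along the cradle's y
- cover_bar (a point): middle of the cover's handle: round steel bar 11 mm thick, 100 mm clear, parallel to the hinge, 195 mm from the hinge axis, in the plane of the cover. It is the outer side of a bail on the cover's free edge; 39 mm wide opening between bar and cover. Cover down: bar 85 mm above the bench, at x = -117 mm in the cradle's frame, nothing below
- cover (a joint): angle of the dust cover (aluminium frame 246 x 150 x 8 mm, clear window, 0.25 to 0.5 kg): 0 fully down on its stops, 1.57 upright, at most 1.9. At angle a the bar is 195*cos(a) mm from the hinge towards the cradle's -x, 195*sin(a) mm above it. Starts leaning back, kept by slight hinge friction; let go well forward of upright, it falls shut
- rack: low wooden rack fixed to the bench, base 160 x 110 x 12 mm, with two slots along its y at x = +-45 mm, each of two V-rests at y = +-42 mm (14 mm wide); one cork grip lies in each slot, either way round. Origin: centre of its underside
- grip_long: the longer cork grip: cork rod 27 mm thick, 170 mm long over its two black end caps (33 mm thick, 8 mm each), about 60 g. Origin at its middle, on its axis, y along its length; its axis is 45 mm above the bench in the rack
- grip_short: the shorter cork grip: the same 27 mm cork, 120 mm long, black cap (33 mm thick) on one end only. Origin on its axis at the middle of its 112 mm cork, y along it towards the cap. To be left in the rack
- epoxy_jar: jar with a white lid, 56 mm across, 75 mm tall, standing; origin at the centre of its underside; bystander
- thread_spool: blue plastic thread spool, 38 mm across, 60 mm tall, standing; origin at the centre of its underside; bystander
- tape_big: large roll of masking tape lying flat, 116 mm across, 25 mm high; origin at the centre of its underside; bystander
- tape_small: smaller roll of masking tape lying flat, 90 mm across, 19 mm high; origin at the centre of its underside; bystander
- mug: white mug, 76 mm across, 85 mm tall; origin at the centre of its underside; bystander
- spatula: glue spatula lying flat on the bench to the right; bystander
Things that resemble listed ones, but are neither listed nor needed, are in the scene too. Leave any orange or purple look-alike of the grip_long alone.

How it is judged (in metres and radians):
On the way, in this order (a step that is already met when the one before it is completed fails the run):
1. the long grip lies released in both V-rests while the cover is still open (x of grip_long in the frame of cradle_seat between -0.006 and 0.006 m and y of grip_long in the frame of cradle_seat between -0.022 and 0.022 m and z of grip_long in the frame of cradle_seat between -0.006 and 0.006 m and angle between the y axis of grip_long and the y axis of cradle, either way round below 0.08 rad and contact force between grip_long and the fingers below 0.1 N and linear speed of grip_long below 0.02 m/s and value of joint cover above 1 rad), for 0.2 s.
2. the cover is down on its stops (value of joint cover below 0.03 rad), for 0.2 s.
At the end, for the whole second after the job is handed in: the long grip lies at rest in both V-rests (within 6 mm across and in height, 22 mm along, 0.08 rad of parallel) and the cover is at rest fully down (below 0.03 rad) (x of grip_long in the frame of cradle_seat between -0.006 and 0.006 m and y of grip_long in the frame of cradle_seat between -0.022 and 0.022 m and z of grip_long in the frame of cradle_seat between -0.006 and 0.006 m and angle between the y axis of grip_long and the y axis of cradle, either way round below 0.08 rad and contact force between grip_long and the fingers below 0.1 N and linear speed of grip_long below 0.02 m/s and value of joint cover below 0.03 rad and velocity of joint cover between -0.05 and 0.05 rad/s); the robot touches nothing.
It fails at once if the cover falls or is slammed onto its stops (over 2 rad/s, about 0.4 m/s at the bar, in its last 0.35 rad) (value of joint cover below 0.35 rad and velocity of joint cover below -2 rad/s).
It fails at once if the short grip is moved by more than 30 mm (distance of grip_short from where it was at the start of the episode above 0.03 m).
It fails at once if another thing on the bench is moved by more than 30 mm (distance of any of epoxy_jar, thread_spool, tape_big, tape_small, mug, spatula from where it was at the start of the episode above 0.03 m).
It also fails if it takes over 69 s, if anything falls off the work surface, if the arm or the gripper's body presses on something with over 40 N, if the wrist force passes 120 N, or if a joint passes its speed limit or range.

## Working session

There is one attempt and no reset: what is moved stays moved. The work goes in short steps, Python scripts to look and compute and a tool call to move; the robot and the scene stay as the last step left them, time stands still between calls to the robot, and variables do not carry over. Pictures are saved under pics/ and viewed, at most 10 in all, crops included, and the job is handed in when it is done.

Besides the shell and the picture viewer there is one more tool, called as name(argument=value, ...), one argument or row to a line, values as JSON. drive_tool: Moves the arm, as the interface text tells. Its arguments: {"type":"object","properties":{"offset":{"type":"array"},"turn":{"type":"array"},"hand":{"type":"array"},"newtons":{"type":"number"}},"required":["offset","turn","hand"]}

```bash
mkdir -p pics; ls
cat > h.py <<'E'
import numpy as np, cv2
from rig import observe, get_image, camera_info, env
def ray(cam,u,v):
    c=camera_info(cam);K=np.array([[c['fx'],0,c['cx']],[0,c['fy'],c['cy']],[0,0,1.]])
    p=cv2.undistortPoints(np.array([[[u,v]]],float),K,np.array([c['k1'],0,0,0,0.]))[0,0]
    T=np.array(c['world_to_cam']);R=T[:3,:3];o=-R.T@T[:3,3]
    return o,R.T@np.array([p[0],p[1],1.])
def onz(cam,u,v,z):
    o,d=ray(cam,u,v);return o+d*(z-o[2])/d[2]
def proj(cam,P):
    c=camera_info(cam);T=np.array(c['world_to_cam']);q=T[:3,:3]@np.array(P)+T[:3,3]
    x,y=q[:2]/q[2];s=1+c['k1']*(x*x+y*y);return np.array([c['fx']*x*s+c['cx'],c['fy']*y*s+c['cy']])
E
python3 - <<'E'
from h import *
for n in("scene","top"):
    cv2.imwrite(f"pics/{n}0.png",get_image(n));c=camera_info(n);print(n,c)
print(env.hold_point_z)
E
```

```text
pics
scene {'fx': 465.17760302028745, 'fy': 465.17760302028745, 'cx': 309.8380633485242, 'cy': 199.0161693619457, 'k1': -0.04039252969569366, 'world_to_cam': array([[ 0.78480664,  0.61971802, -0.00530338, -0.43043725],
       [ 0.46633704, -0.5961589 , -0.6535475 , -0.13091121],
       [-0.40817681,  0.51043525, -0.75686693,  1.67986655],
       [ 0.        ,  0.        ,  0.        ,  1.        ]])}
top {'fx': 424.0817086330163, 'fy': 424.0817086330163, 'cx': 316.51412999345365, 'cy': 197.5140704130056, 'k1': 0.01838818514632819, 'world_to_cam': array([[-0.00605614, -0.99973299,  0.02229981,  0.04810924],
       [-0.98926723,  0.00273404, -0.14609203,  0.5023559 ],
       [ 0.14599206, -0.02294522, -0.98901963,  1.42554312],
       [ 0.        ,  0.        ,  0.        ,  1.        ]])}
0.0187
```

View pics/scene0.png

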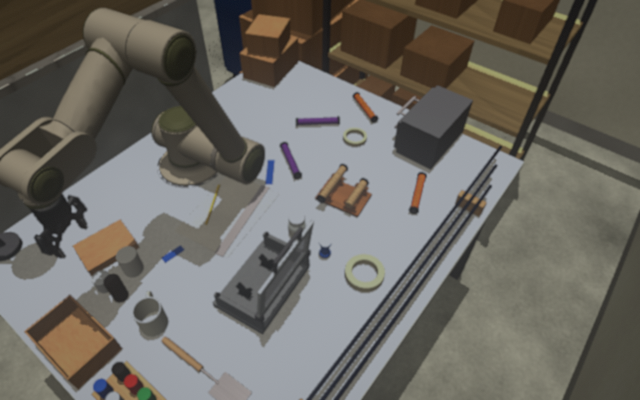

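View pics/top0.png

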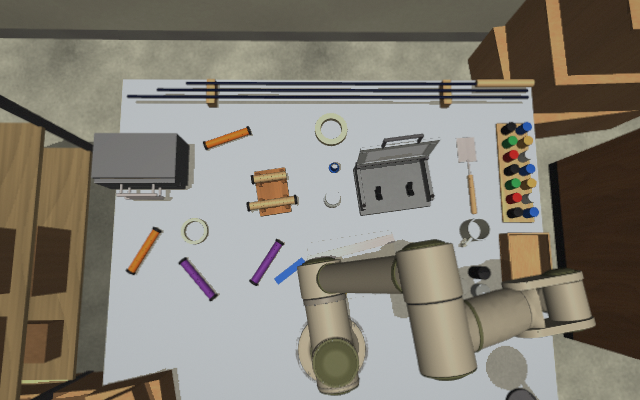

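The top view shows the wooden rack near (272,190). It holds two tan grips: one at (272,203), about 50 px long, and one at (269,177), about 37 px long. The cradle is at (393,185), with its cover leaning back and the bar at (403,140). The purple and orange rods are look-alikes. The grip at (272,203) fits grip_long because it is longer, so I'll confirm it in a crop.

Run:
```python
import cv2,numpy as np
a=cv2.imread("pics/top0.png");b=cv2.imread("pics/scene0.png")
A=cv2.resize(a[125:225,235:445],None,fx=3.8,fy=3.8,interpolation=cv2.INTER_CUBIC)[:, :798]
B1=cv2.resize(b[155:225,305:385],None,fx=3,fy=3,interpolation=cv2.INTER_CUBIC)
B2=cv2.resize(b[215:335,205:325],None,fx=1.75,fy=1.75,interpolation=cv2.INTER_CUBIC)
C=np.zeros((600,800,3),np.uint8);C[:380,:798]=A;C[385:595,:240]=B1;C[385:595,250:460]=B2
cv2.imwrite("pics/crop.png",C)
```

```text
(no output)
```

View pics/crop.png

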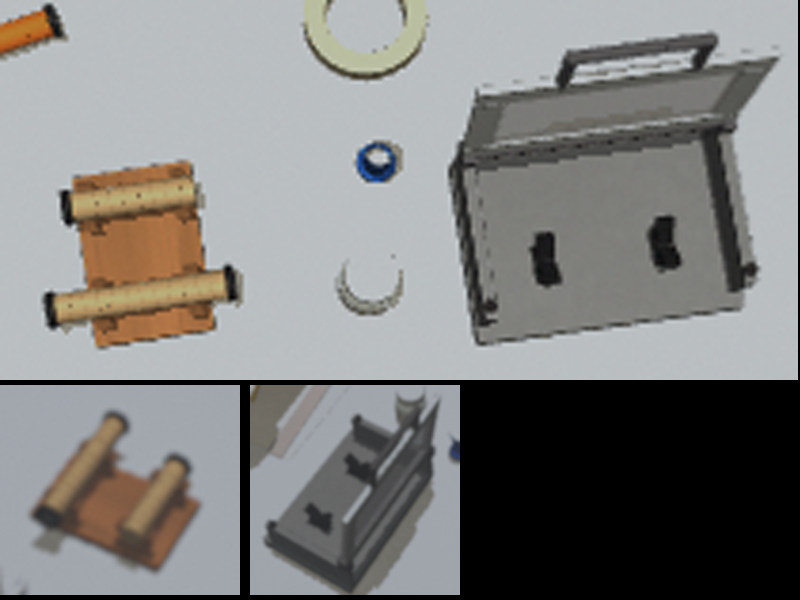

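The crop confirms it: the rod at crop (142,297) has black caps on both ends and is the longest, so it is grip_long. The one at (130,200) has a single cap and is the short grip. The cradle's V-rests are at crop (545,258) and (664,242).

```bash
cat > m.py <<'E'
from h import *
a=cv2.imread("pics/top0.png");b=cv2.imread("pics/scene0.png")
def blobs(img,mask,box,mn=15):
    x0,y0,x1,y1=box;m=np.zeros(mask.shape,np.uint8);m[y0:y1,x0:x1]=mask[y0:y1,x0:x1]
    for c in cv2.findContours(m,cv2.RETR_EXTERNAL,cv2.CHAIN_APPROX_NONE)[0]:
        if cv2.contourArea(c)>=mn: print(' ',cv2.contourArea(c),np.round(cv2.minAreaRect(c)[0],1),np.round(cv2.minAreaRect(c)[1:2],1),np.round(cv2.boundingRect(c)),round(cv2.minAreaRect(c)[2],1))
for n,img,rk,cr in(("top",a,(235,160,305,220),(368,165,425,205)),("scene",b,(300,155,385,225),(215,235,300,310))):
    hsv=cv2.cvtColor(img,cv2.COLOR_BGR2HSV)
    print(n,'cork');blobs(img,cv2.inRange(hsv,(12,40,150),(30,140,255)),rk)
    print(n,'caps');blobs(img,cv2.inRange(hsv,(0,0,0),(179,255,55)),rk,4)
    print(n,'rests');blobs(img,cv2.inRange(hsv,(0,0,0),(179,255,55)),cr,8)
for n in("top","scene"):
    T=np.array(camera_info(n)['world_to_cam']);print(n,-T[:3,:3].T@T[:3,3])
def cp(u,v,z): return onz("top",235+u/3.8,125+v/3.8,z).round(4)
print("grip ends",cp(49,309,.045),cp(236,284,.045))
print("rests",cp(545,258,.055),cp(664,242,.055))
print("base front corners z.02",cp(480,343,.02),cp(745,305,.02))
print("bar ends guess", cp(567,60,.27),cp(714,42,.27))
print("jar top",cp(371,280,.075),"spool",cp(377,162,.06))
E
python3 m.py
```

```text
top cork
  212.5 [271.5 202.4] [[ 6.1 44.1]] [250 197  44  12] 82.5
  148.5 [269.4 176.2] [[ 6.1 31.8]] [254 172  32  10] 81.9
top caps
  8.0 [247.8 206. ] [[8.2 1.8]] [247 202   3   9] 80.5
  9.0 [295. 199.] [[8. 2.]] [294 195   3   9] 90.0
  7.5 [251.9 179.1] [[8.  1.8]] [251 175   3   9] 78.7
top rests
  60.0 [378.  192.7] [[13.5  6. ]] [375 186   8  14] 79.7
  62.5 [409.1 188.7] [[13.5  6.3]] [406 182   8  14] 78.7
  25.5 [422.5 174.5] [[19.  3.]] [421 165   4  20] 90.0
scene cork
  57.5 [356.2 191.3] [[ 3.5 24.6]] [349 181  16  22] 35.5
  61.0 [332.4 180.1] [[ 3.2 33.6]] [322 167  22  28] 36.9
scene caps
  21.5 [320.9 198.6] [[7.8 3.9]] [317 196   8   6] 33.7
scene rests
  90.0 [243.6 290.8] [[16.1  8.9]] [237 284  14  15] 26.6
  115.5 [268.8 263.5] [[22.   9.3]] [260 255  17  19] 29.7
top [0.28913762 0.07943234 1.48220751]
scene [ 1.08454133 -0.66875727  1.18359596]
grip ends [0.4717 0.2798 0.045 ] [0.4938 0.1125 0.045 ]
rests [ 0.5152 -0.1654  0.055 ] [ 0.5295 -0.2734  0.055 ]
base front corners z.02 [ 0.4423 -0.1097  0.02  ] [ 0.4765 -0.3546  0.02  ]
bar ends guess [ 0.6371 -0.1499  0.27  ] [ 0.6515 -0.2654  0.27  ]
jar top [ 0.4927 -0.0073  0.075 ] spool [ 0.6025 -0.0149  0.06  ]
```

```bash
cat > pose.py <<'E'
from h import *
yaw=np.radians(7.8);X=np.array([np.cos(yaw),np.sin(yaw),0]);Y=np.array([-np.sin(yaw),np.cos(yaw),0]);Z=np.array([0,0,1.])
O=np.array([.5430,-.2200,0])
def W(x,y,z): return O+X*x+Y*y+Z*z
G=np.array([.4828,.1962,.045]);gy=np.radians(7.5);GY=np.array([-np.sin(gy),np.cos(gy),0])
E
python3 - <<'E'
from pose import *
P=[W(x,s*55+t,60) if 0 else W(x/1e3,(s*55+t)/1e3,.06) for x in(-38,2) for s in(-1,1) for t in(-8,8)]
P+=[W(x,y,.076) for x in(-.07,.085) for y in(-.111,.111,-.123,.123)]+[W(-.085,y,.02) for y in(-.125,.125)]
Q=[G+GY*t for t in(-.085,.085)]
bars=[(W(.078-.195*np.cos(a),y,.085+.195*np.sin(a)),a) for a in(1.6,1.7,1.8,1.9) for y in(-.05,.05)]
C=np.zeros((600,800,3),np.uint8)
for n,(x0,y0,w,h),s,(ox,oy) in(("top",(240,125,200,90),4,(0,0)),("scene",(205,205,120,130),1.8,(0,362)),("scene",(305,155,80,70),3,(300,362))):
    im=cv2.resize(cv2.imread(f"pics/{n}0.png")[y0:y0+h,x0:x0+w],None,fx=s,fy=s,interpolation=cv2.INTER_CUBIC)
    for p,col in [(p,(0,255,0)) for p in P]+[(p,(0,0,255)) for p in Q]+[(p,(255,255-int((a-1.6)*800),0)) for p,a in bars]:
        u=(proj(n,p)-(x0,y0)+.5)*s
        cv2.circle(im,tuple(int(k) for k in u),2,col,-1)
    C[oy:oy+im.shape[0],ox:ox+im.shape[1]]=im
cv2.imwrite("pics/ov.png",C)
E
```

```text
(no output)
```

View pics/ov.png

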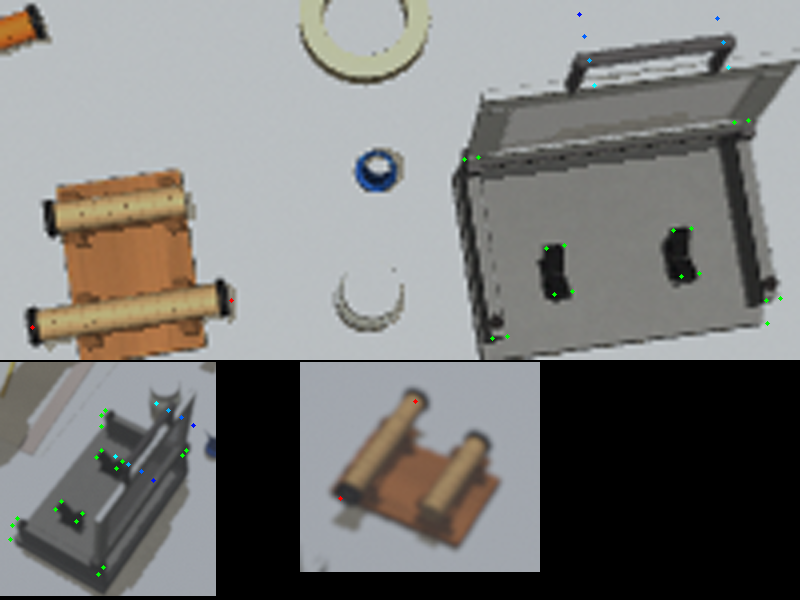

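The overlay fits in both views: the rests are within about 1 px, and the bar matches a cover angle of about 1.7 rad. I'll shift the cradle +2 mm and the grip +2 mm in y, then plan the approach.

```bash
sed -i 's/-.2200,0/-.2180,0/; s/.1962/.1980/' pose.py
cat >> pose.py <<'E'
from scipy.spatial.transform import Rotation as Ro
def toolR(yawdeg,s=1): # tool y along (cos,sin)*s, z down
    a=np.radians(yawdeg);y=s*np.array([np.cos(a),np.sin(a),0]);z=np.array([0,0,-1.]);return np.c_[np.cross(y,z),y,z]
def delta(target,R=None):
    o=observe();r=np.array(o['tool_rot']);d=r.T@(np.array(target)-np.array(o['position']))/.04
    print('t',round(o['time_s'],2),'p',np.round(o['position'],4),'F',np.round(o['ft_force'],1),'w',round(o['grip_width'],4),'gf',np.round(o['gripper_force'],1))
    print('offset units',d.round(3))
    if R is not None: print('rotvec units',(Ro.from_matrix(r.T@R).as_rotvec(degrees=True)/6).round(2),'offset in target axes',(R.T@(np.array(target)-np.array(o['position']))/.04).round(3))
E
python3 - <<'E'
from pose import *
o=observe();print(np.array(o['tool_rot']).round(3),o['q'])
for s in(1,-1): delta(G+[0,0,.12],toolR(7.5,s))
E
```

```text
[[ 0.932  0.363 -0.   ]
 [ 0.363 -0.932  0.001]
 [ 0.    -0.001 -1.   ]] [-8.10339602e+01  2.18364321e+01  7.43798346e+01  1.18327187e-05
  8.38585313e+01 -1.23349070e+01]
t 0.1 p [ 0.1998 -0.5122  0.2308] F [-0.5 -0.4  0.5] w 0.0856 gf 0.0
offset units [ 13.042 -13.968   1.666]
rotvec units [-1.00e-02 -1.00e-02 -1.27e+01] offset in target axes [16.678  9.333  1.645]
t 0.1 p [ 0.1998 -0.5122  0.2308] F [-0.5 -0.4  0.5] w 0.0856 gf 0.0
offset units [ 13.042 -13.968   1.666]
rotvec units [-1.00e-02  1.00e-02  1.73e+01] offset in target axes [-16.678  -9.333   1.645]
```

drive_tool(
  offset=[
    [0, 0, 0],
    [0, 0, 0],
    [0, 0, 0],
    [0, 0, 0],
    [0, 0, 0],
    [0, 0, 0],
    [0, 0, 0],
    [0, 0, 0],
    [0, 0, 0],
    [0, 0, 0],
  ],
  turn=[
    [0, 0, -1],
    [0, 0, -1],
    [0, 0, -1],
    [0, 0, -1],
    [0, 0, -1],
    [0, 0, -1],
    [0, 0, -1],
    [0, 0, -1],
    [0, 0, -1],
    [0, 0, -1],
  ],
  hand=[1, 1, 1, 1, 1, 1, 1, 1, 1, 1],
  newtons=25,
)

```text
time_s: 1.35
position: [0.1998, -0.5122, 0.2309]
tool_rot: [[0.148, 0.989, -0.0], [0.989, -0.148, 0.001], [0.001, -0.0, -1.0]]
ft_force: [0.3, 0.4, 0.2]
grip_width: 0.0853
gripper_force: 0.0
```

drive_tool(
  offset=[
    [0, 0, 0],
    [0, 0, 0],
    [0, 0, 0],
    [0.9, 0.5, 0],
    [0.9, 0.5, 0],
    [0.9, 0.5, 0],
    [0.9, 0.5, 0],
    [0.9, 0.5, 0],
    [0.9, 0.5, 0],
    [0.9, 0.5, 0],
  ],
  turn=[
    [0, 0, -0.9],
    [0, 0, -0.9],
    [0, 0, -0.9],
    [0, 0, 0],
    [0, 0, 0],
    [0, 0, 0],
    [0, 0, 0],
    [0, 0, 0],
    [0, 0, 0],
    [0, 0, 0],
  ],
  hand=[1, 1, 1, 1, 1, 1, 1, 1, 1, 1],
)

```text
time_s: 2.6
position: [0.3059, -0.2429, 0.2312]
tool_rot: [[-0.13, 0.991, -0.0], [0.991, 0.13, 0.0], [0.0, -0.0, -1.0]]
ft_force: [0.4, 0.0, -0.2]
grip_width: 0.0855
gripper_force: 0.0
```

Run:
```python
from pose import *
delta(G+[0,0,.12],toolR(7.5,1));print(observe()['q'])
```

```text
t 2.6 p [ 0.3059 -0.2429  0.2312] F [ 0.4  0.  -0.2] w 0.0855 gf 0.0
offset units [10.352  5.821  1.657]
rotvec units [-0. -0. -0.] offset in target axes [10.351  5.823  1.654]
[-5.59597783e+01  5.57196742e+00  9.68399401e+01  3.77131596e-03
  7.76088965e+01 -6.34477256e+01]
```

drive_tool(
  offset=[
    [1, 0.56, 0],
    [1, 0.56, 0],
    [1, 0.56, 0],
    [1, 0.56, 0],
    [1, 0.56, 0],
    [1, 0.56, 0],
    [1, 0.56, 0],
    [1, 0.56, 0],
    [1, 0.56, 0],
    [1, 0.56, 0],
  ],
  turn=[
    [0, 0, 0],
    [0, 0, 0],
    [0, 0, 0],
    [0, 0, 0],
    [0, 0, 0],
    [0, 0, 0],
    [0, 0, 0],
    [0, 0, 0],
    [0, 0, 0],
    [0, 0, 0],
  ],
  hand=[1, 1, 1, 1, 1, 1, 1, 1, 1, 1],
)

```text
time_s: 3.85
position: [0.4758, 0.1831, 0.2311]
tool_rot: [[-0.131, 0.991, -0.001], [0.991, 0.131, -0.0], [-0.0, -0.001, -1.0]]
ft_force: [1.0, -1.2, -1.2]
grip_width: 0.0856
gripper_force: 0.0
```

Run:
```python
from pose import *
delta(G-[0,0,.0187],toolR(7.5,1))
```

```text
t 3.85 p [0.4758 0.1831 0.2311] F [ 1.  -1.2 -1.2] w 0.0856 gf 0.0
offset units [0.347 0.225 5.119]
rotvec units [-0.  0.  0.] offset in target axes [0.347 0.222 5.119]
```

drive_tool(
  offset=[
    [0.35, 0.22, 0],
    [0, 0, 0.8],
    [0, 0, 0.8],
    [0, 0, 0.8],
    [0, 0, 0.8],
    [0, 0, 0.8],
    [0, 0, 0.6],
    [0, 0, 0.4],
    [0, 0, 0.2],
    [0, 0, 0],
  ],
  turn=[
    [0, 0, 0],
    [0, 0, 0],
    [0, 0, 0],
    [0, 0, 0],
    [0, 0, 0],
    [0, 0, 0],
    [0, 0, 0],
    [0, 0, 0],
    [0, 0, 0],
    [0, 0, 0],
  ],
  hand=[1, 1, 1, 1, 1, 1, 1, 1, 1, 0.8],
)

```text
time_s: 5.1
position: [0.4824, 0.1963, 0.0232]
tool_rot: [[-0.13, 0.991, -0.001], [0.991, 0.13, -0.0], [-0.0, -0.001, -1.0]]
ft_force: [1.0, -0.0, 0.6]
grip_width: 0.0696
gripper_force: 0.0
```

drive_tool(
  offset=[
    [0, 0, 0],
    [0, 0, 0],
    [0, 0, 0],
    [0, 0, 0],
    [0, 0, 0],
    [0, 0, 0],
    [0, 0, 0],
    [0, 0, 0],
    [0, 0, 0],
    [0, 0, 0],
  ],
  turn=[
    [0, 0, 0],
    [0, 0, 0],
    [0, 0, 0],
    [0, 0, 0],
    [0, 0, 0],
    [0, 0, 0],
    [0, 0, 0],
    [0, 0, 0],
    [0, 0, 0],
    [0, 0, 0],
  ],
  hand=[0.6, 0.4, 0.2, 0.1, 0.1, 0.1, 0.1, 0.1, 0.1, 0.1],
  newtons=25,
)

```text
time_s: 6.35
position: [0.4866, 0.1971, 0.0252]
tool_rot: [[-0.13, 0.991, 0.011], [0.991, 0.13, 0.002], [0.0, 0.011, -1.0]]
ft_force: [10.7, 1.7, 4.0]
grip_width: 0.0265
gripper_force: 25.5
```

drive_tool(
  offset=[
    [0, 0, -0.3],
    [0, 0, -0.5],
    [0, 0, -0.7],
    [0, 0, -0.7],
    [0, 0, -0.7],
    [0, 0, -0.7],
    [0, 0, -0.6],
    [0, 0, 0],
    [0, 0, 0],
    [0, 0, 0],
  ],
  turn=[
    [0, 0, 0],
    [0, 0, 0],
    [0, 0, 0],
    [0, 0, 0],
    [0, 0, 0],
    [0, 0, 0],
    [0, 0, 0],
    [0, 0, 0],
    [0, 0, 0],
    [0, 0, 0],
  ],
  hand=[0.1, 0.1, 0.1, 0.1, 0.1, 0.1, 0.1, 0.1, 0.1, 0.1],
)

```text
time_s: 7.6
position: [0.482, 0.1965, 0.1903]
tool_rot: [[-0.131, 0.991, -0.002], [0.991, 0.131, -0.0], [-0.0, -0.002, -1.0]]
ft_force: [-0.4, 0.2, -2.1]
grip_width: 0.0261
gripper_force: 25.1
```

Run:
```python
from pose import *
delta(W(-.02,0,.10),toolR(7.8,1))
a=get_image("top");b=get_image("scene");cv2.imwrite("pics/t1.png",a);cv2.imwrite("pics/s1.png",b)
C=np.zeros((400,800,3),np.uint8);C[:,:400]=cv2.resize(a[130:230,230:330],(400,400),interpolation=2);C[:,400:]=cv2.resize(b[110:210,290:390],(400,400),interpolation=2);cv2.imwrite("pics/lift.png",C)
```

```text
t 7.6 p [0.482  0.1965 0.1903] F [-0.4  0.2 -2.1] w 0.0261 gf 25.1
offset units [-10.475  -0.334   2.257]
rotvec units [-0.02  0.   -0.05] offset in target axes [-10.473  -0.394   2.256]
```

View pics/lift.png

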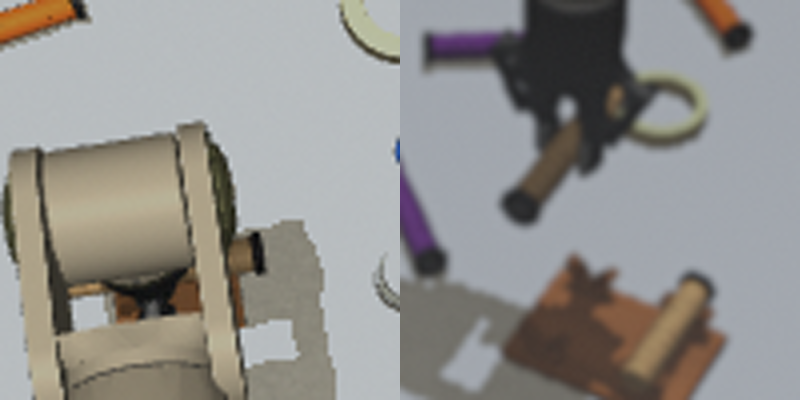

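The grip is lifted and held level, and the short grip stays in the rack. The near cap shows at about (320,161) in scene and (295,193) in top, so I'll work out the hold offset along the grip.

Run:
```python
from pose import *
o1,d1=ray("scene",319.5,160.5);o2,d2=ray("top",294.8,192.8)
A=np.c_[d1,-d2];t=np.linalg.lstsq(A,o2-o1,rcond=None)[0];p1=o1+d1*t[0];p2=o2+d2*t[1];print(p1,p2)
g=(p1+p2)/2;p=np.array(observe()['position']);print("along",(g-p)@GY,"across",(g-p)@[np.cos(gy),np.sin(gy),0],"z",(g-p)[2])
```

```text
[0.49303855 0.11811811 0.21787775] [0.49039908 0.11552781 0.21738383]
along -0.08025347067158206 across -0.0009452986411472126 z 0.027042796192900342
```

drive_tool(
  offset=[
    [-0.5, 0, 0],
    [-1, 0, 0],
    [-1, 0, 0],
    [-1, 0, 0],
    [-1, 0, 0],
    [-1, 0, 0],
    [-1, 0, 0],
    [-1, 0, 0],
    [-1, 0, 0],
    [-1, 0, 0],
  ],
  turn=[
    [0, 0, -0.05],
    [0, 0, 0],
    [0, 0, 0],
    [0, 0, 0],
    [0, 0, 0],
    [0, 0, 0],
    [0, 0, 0],
    [0, 0, 0],
    [0, 0, 0],
    [0, 0, 0],
  ],
  hand=[0.1, 0.1, 0.1, 0.1, 0.1, 0.1, 0.1, 0.1, 0.1, 0.1],
)

```text
time_s: 8.95
position: [0.5339, -0.1812, 0.1908]
tool_rot: [[-0.136, 0.991, -0.001], [0.991, 0.136, 0.0], [0.001, -0.001, -1.0]]
ft_force: [0.3, 0.3, -0.5]
grip_width: 0.0265
gripper_force: 25.1
```

drive_tool(
  offset=[
    [-0.95, -0.1, 0],
    [0, -0.1, 0],
    [0, -0.1, 0],
    [0, 0, 0.4],
    [0, 0, 0.5],
    [0, 0, 0.5],
    [0, 0, 0.5],
    [0, 0, 0.3],
    [0, 0, 0],
    [0, 0, 0],
  ],
  turn=[
    [0, 0, 0],
    [0, 0, 0],
    [0, 0, 0],
    [0, 0, 0],
    [0, 0, 0],
    [0, 0, 0],
    [0, 0, 0],
    [0, 0, 0],
    [0, 0, 0],
    [0, 0, 0],
  ],
  hand=[0.1, 0.1, 0.1, 0.1, 0.1, 0.1, 0.1, 0.1, 0.1, 0.1],
)

```text
time_s: 10.2
position: [0.5275, -0.2191, 0.1041]
tool_rot: [[-0.136, 0.991, 0.001], [0.991, 0.136, -0.001], [-0.001, 0.001, -1.0]]
ft_force: [-0.1, -0.1, -1.1]
grip_width: 0.0265
gripper_force: 25.1
```

Run:
```python
from pose import *
delta(W(-.02,0,.04),toolR(7.8,1))
a=get_image("top");b=get_image("scene")
C=np.zeros((400,800,3),np.uint8);C[:,:400]=cv2.resize(a[130:230,350:450],(400,400),interpolation=2);C[:,400:]=cv2.resize(b[200:330,200:330],(400,400),interpolation=2);cv2.imwrite("pics/place.png",C)
```

```text
t 10.2 p [ 0.5275 -0.2191  0.1041] F [-0.1 -0.1 -1.1] w 0.0265 gf 25.1
offset units [-0.023 -0.114  1.602]
rotvec units [0.01 0.01 0.  ] offset in target axes [-0.024 -0.113  1.602]
```

View pics/place.png

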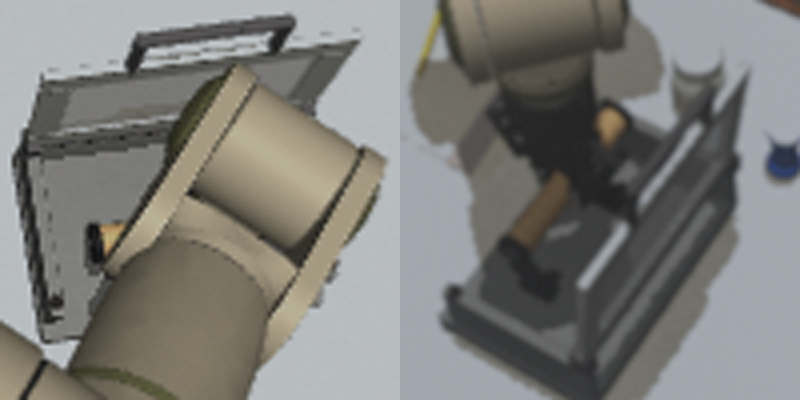

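The grip hangs above the rests, between the end walls and parallel to the cradle. Top shows a cap at crop (95,243). I'll descend and watch the force.

drive_tool(
  offset=[
    [0, -0.05, 0.3],
    [0, 0, 0.3],
    [0, 0, 0.3],
    [0, 0, 0.2],
    [0, 0, 0.15],
    [0, 0, 0.1],
    [0, 0, 0.1],
    [0, 0, 0.1],
    [0, 0, 0],
    [0, 0, 0],
  ],
  turn=[
    [0, 0, 0],
    [0, 0, 0],
    [0, 0, 0],
    [0, 0, 0],
    [0, 0, 0],
    [0, 0, 0],
    [0, 0, 0],
    [0, 0, 0],
    [0, 0, 0],
    [0, 0, 0],
  ],
  hand=[0.1, 0.1, 0.1, 0.1, 0.1, 0.1, 0.1, 0.1, 0.1, 0.1],
)

```text
time_s: 11.55
position: [0.5253, -0.2195, 0.0415]
tool_rot: [[-0.136, 0.991, 0.0], [0.991, 0.136, -0.0], [-0.0, 0.0, -1.0]]
ft_force: [0.9, -0.3, -1.4]
grip_width: 0.0262
gripper_force: 25.1
```

drive_tool(
  offset=[
    [0, 0, 0.05],
    [0, 0, 0.05],
    [0, 0, 0],
    [0, 0, 0],
    [0, 0, 0],
    [0, 0, 0],
    [0, 0, 0],
    [0, 0, 0],
    [0, 0, 0],
    [0, 0, 0],
  ],
  turn=[
    [0, 0, 0],
    [0, 0, 0],
    [0, 0, 0],
    [0, 0, 0],
    [0, 0, 0],
    [0, 0, 0],
    [0, 0, 0],
    [0, 0, 0],
    [0, 0, 0],
    [0, 0, 0],
  ],
  hand=[0.1, 0.1, 0.1, 0.1, 0.1, 0.1, 0.1, 0.1, 0.1, 0.1],
)

```text
time_s: 12.8
position: [0.5261, -0.2196, 0.0396]
tool_rot: [[-0.135, 0.991, 0.003], [0.991, 0.135, -0.002], [-0.002, 0.003, -1.0]]
ft_force: [-4.3, 4.4, 18.2]
grip_width: 0.026
gripper_force: 26.2
```

drive_tool(
  offset=[
    [0, 0, -0.05],
    [0, 0, 0],
    [0, 0, 0],
    [0, 0, 0],
    [0, 0, 0],
    [0, 0, 0],
    [0, 0, 0],
    [0, 0, 0],
    [0, 0, 0],
    [0, 0, 0],
  ],
  turn=[
    [0, 0, 0],
    [0, 0, 0],
    [0, 0, 0],
    [0, 0, 0],
    [0, 0, 0],
    [0, 0, 0],
    [0, 0, 0],
    [0, 0, 0],
    [0, 0, 0],
    [0, 0, 0],
  ],
  hand=[0.1, 0.3, 0.35, 0.4, 0.5, 0.6, 0.7, 0.7, 0.7, 0.7],
)

```text
time_s: 14.05
position: [0.5252, -0.2194, 0.0393]
tool_rot: [[-0.136, 0.991, -0.0], [0.991, 0.136, 0.0], [0.0, -0.0, -1.0]]
ft_force: [-0.0, -0.1, -1.0]
grip_width: 0.0598
gripper_force: 0.0
```

drive_tool(
  offset=[
    [0, 0, -0.2],
    [0, 0, -0.4],
    [0, 0, -0.6],
    [0, 0, -0.8],
    [0, 0, -1],
    [0, 0, -1],
    [0, 0, -1],
    [0, 0, -1],
    [0, 0, -1],
    [0, 0, -0.5],
  ],
  turn=[
    [0, 0, 0],
    [0, 0, 0],
    [0, 0, 0],
    [0, 0, 0],
    [0, 0, 0],
    [0, 0, 0],
    [0, 0, 0],
    [0, 0, 0],
    [0, 0, 0],
    [0, 0, 0],
  ],
  hand=[0.7, 0.7, 0.7, 0.7, 0.7, 0.7, 0.7, 0.7, 0.7, 0.7],
)

```text
time_s: 15.3
position: [0.525, -0.2193, 0.3431]
tool_rot: [[-0.136, 0.991, 0.004], [0.991, 0.136, -0.003], [-0.003, 0.003, -1.0]]
ft_force: [-0.4, -0.4, -1.3]
grip_width: 0.0599
gripper_force: 0.0
```

```bash
sed -i 's/O=np.array(\[.5430/O=np.array([.5445/' pose.py
python3 - <<'E'
from pose import *
for a in(1.6,1.7,1.8):
  print(a,W(.078-.195*np.cos(a),0,.085+.195*np.sin(a)));delta(W(.078-.195*np.cos(a),0,.085+.195*np.sin(a)-.016),toolR(7.8,1))
a=get_image("top");b=get_image("scene");cv2.imwrite("pics/t2.png",a);cv2.imwrite("pics/s2.png",b)
C=np.zeros((500,800,3),np.uint8);C[:400,:400]=cv2.resize(a[130:230,350:450],(400,400),interpolation=2);C[:400,400:]=cv2.resize(b[200:330,200:330],(400,400),interpolation=2);cv2.imwrite("pics/rel.png",C)
E
```

```text
1.6 [ 0.62741956 -0.20664143  0.27991685]
t 15.3 p [ 0.525  -0.2193  0.3431] F [-0.4 -0.4 -1.3] w 0.0599 gf 0.0
offset units [-0.029  2.572  1.988]
rotvec units [0.03 0.03 0.  ] offset in target axes [-0.035  2.579  1.979]
1.7 [ 0.64667055 -0.20400438  0.27837464]
t 15.3 p [ 0.525  -0.2193  0.3431] F [-0.4 -0.4 -1.3] w 0.0599 gf 0.0
offset units [-0.029  3.058  2.028]
rotvec units [0.03 0.03 0.  ] offset in target axes [-0.035  3.065  2.017]
1.8 [ 0.66567283 -0.20140139  0.27490029]
t 15.3 p [ 0.525  -0.2193  0.3431] F [-0.4 -0.4 -1.3] w 0.0599 gf 0.0
offset units [-0.029  3.537  2.117]
rotvec units [0.03 0.03 0.  ] offset in target axes [-0.035  3.544  2.104]
```

View pics/rel.png

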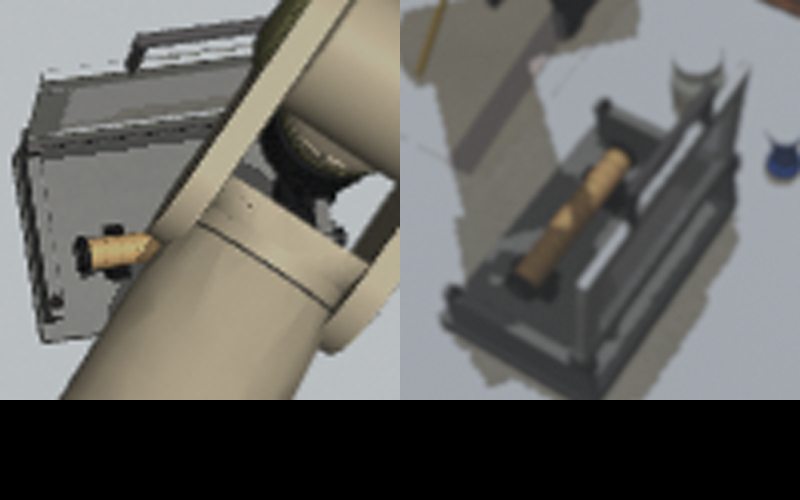

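The grip is lying in both rests, released, with the cover open. Next I'll get the cover angle from the bar in top, whose midpoint is at about (404,137.8).

Run:
```python
from pose import *
for a in np.arange(1.6,1.91,.05): print(round(a,2),[proj("top",W(.078-.195*np.cos(a),y,.085+.195*np.sin(a))).round(1) for y in(-.05,0,.05)],[proj("scene",W(.078-.195*np.cos(a),y,.085+.195*np.sin(a))).round(1) for y in(-.05,.05)])
print("gripcap L",proj("top",W(-.02,.085,.06)), "seen 370.3 193.5")
a=cv2.imread("pics/top0.png")
g=cv2.cvtColor(a,cv2.COLOR_BGR2GRAY)
for u in(395,404,413): print(u,g[130:160,u])
```

```text
1.6 [array([420.9, 140.8]), array([404.2, 143. ]), array([387.4, 145.3])] [array([269.8, 257. ]), array([292.5, 227.4])]
1.65 [array([420.3, 137.6]), array([403.6, 139.9]), array([386.8, 142.1])] [array([273.3, 258.9]), array([295.9, 229.1])]
1.7 [array([419.6, 134.6]), array([403. , 136.8]), array([386.2, 139.1])] [array([276.8, 261. ]), array([299.4, 231. ])]
1.75 [array([418.9, 131.6]), array([402.3, 133.8]), array([385.6, 136.1])] [array([280.4, 263.1]), array([302.8, 233. ])]
1.8 [array([418.2, 128.7]), array([401.6, 130.9]), array([384.9, 133.2])] [array([283.9, 265.4]), array([306.2, 235.1])]
1.85 [array([417.4, 125.9]), array([400.9, 128.1]), array([384.3, 130.3])] [array([287.4, 267.7]), array([309.5, 237.3])]
1.9 [array([416.6, 123.2]), array([400.1, 125.4]), array([383.6, 127.6])] [array([290.9, 270.1]), array([312.8, 239.5])]
gripcap L [370.20757295 193.27727581] seen 370.3 193.5
395 [188 188 189 189 189 189 186  98  85  81  74 189 187 153 185 187  88  85
 104 121 122 122 121 121 122 108 107 106 122 139]
404 [189 189 189 190 188 185  77  89  78  94 189 187 143 188 164  89  86 104
 121 121 121 122 122 120 108 108 106 138  98  87]
413 [189 189 188 187 149  80  90  77 117 189 186 135 186 138  89  88 110 120
 121 121 121 122 121 121 121 106 153  75  86  65]
```

drive_tool(
  offset=[
    [0, 0.6, 0],
    [0, 0.6, 0],
    [0, 0.6, 0],
    [0, 0.6, 0],
    [-0.03, 0.6, 0],
    [0, 0, 0.6],
    [0, 0, 0.6],
    [0, 0, 0.5],
    [0, 0, 0.35],
    [0, 0, 0],
  ],
  turn=[
    [0, 0, 0],
    [0, 0, 0],
    [0, 0, 0],
    [0, 0, 0],
    [0, 0, 0],
    [0, 0, 0],
    [0, 0, 0],
    [0, 0, 0],
    [0, 0, 0],
    [0, 0, 0],
  ],
  hand=[0.7, 0.7, 0.7, 0.7, 0.7, 0.7, 0.7, 0.7, 0.7, 0.6],
)

```text
time_s: 16.65
position: [0.6439, -0.2042, 0.2563]
tool_rot: [[-0.136, 0.991, -0.002], [0.991, 0.136, 0.001], [0.001, -0.002, -1.0]]
ft_force: [-0.1, 0.3, -0.4]
grip_width: 0.0514
gripper_force: 0.0
```

Run:
```python
from pose import *
a=1.69
delta(W(.078-.195*np.cos(a),0,.085+.195*np.sin(a)-.0187),toolR(7.8,1));print(np.round(observe()['q'],1))
a=get_image("top");b=get_image("scene")
C=np.zeros((400,800,3),np.uint8);C[:,:400]=cv2.resize(a[110:210,350:450],(400,400),interpolation=2);C[:,400:]=cv2.resize(b[200:300,240:340],(400,400),interpolation=2);cv2.imwrite("pics/bar.png",C)
```

```text
t 16.65 p [ 0.6439 -0.2042  0.2563] F [-0.1  0.3 -0.4] w 0.0514 gf 0.0
offset units [-0.005  0.021 -0.091]
rotvec units [-0.02 -0.01  0.  ] offset in target axes [-0.005  0.021 -0.091]
[-27.6  34.6  48.3   0.   97.3 -35.4]
```

View pics/bar.png

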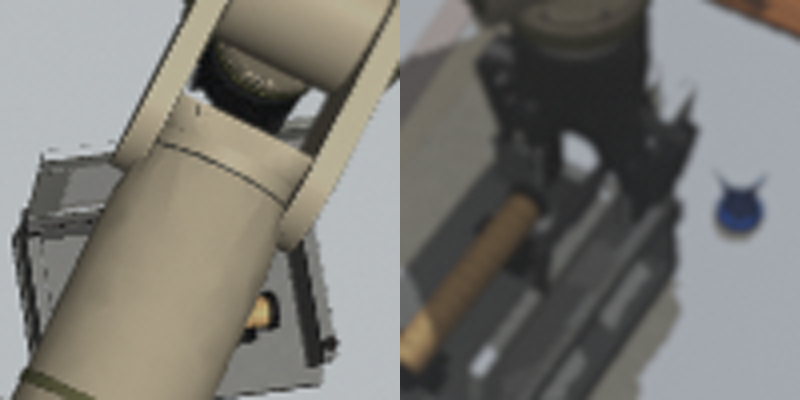

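The fingers straddle the bar, one on each side around scene crop (545,180) and (640,180). I'll close gently.

drive_tool(
  offset=[
    [0, 0, 0],
    [0, 0, 0],
    [0, 0, 0],
    [0, 0, 0],
    [0, 0, 0],
    [0, 0, 0],
    [0, 0, 0],
    [0, 0, 0],
    [0, 0, 0],
    [0, 0, 0],
  ],
  turn=[
    [0, 0, 0],
    [0, 0, 0],
    [0, 0, 0],
    [0, 0, 0],
    [0, 0, 0],
    [0, 0, 0],
    [0, 0, 0],
    [0, 0, 0],
    [0, 0, 0],
    [0, 0, 0],
  ],
  hand=[0.5, 0.4, 0.3, 0.25, 0.2, 0.15, 0.1, 0, 0, 0],
  newtons=30,
)

```text
time_s: 18.0
position: [0.6444, -0.2044, 0.2574]
tool_rot: [[-0.136, 0.991, 0.0], [0.991, 0.136, -0.0], [-0.0, 0.0, -1.0]]
ft_force: [0.9, 0.6, 1.7]
grip_width: 0.0099
gripper_force: 29.3
```

Run:
```python
from pose import *
delta([0,0,0])
# arc steps from a0: y (toward hinge +) and z(down +) in units, 10 rows each
L=.195
for a0,st in((1.69,.03),(1.65,.1)): pass
A=np.r_[1.69,1.66,1.62,1.57,1.51,1.44,1.37,1.30,1.23,1.16,1.09,1.02,.95,.88,.81,.74,.67,.60,.53,.46,.39,.33,.27,.21,.16,.12,.08,.05,.02,0,-.02]
x=-L*np.cos(A);z=L*np.sin(A)
for i in range(30): print(i,round(A[i+1],2),round((x[i+1]-x[i])/.04,2),round(-(z[i+1]-z[i])/.04,2))
```

```text
t 18.0 p [ 0.6444 -0.2044  0.2574] F [0.9 0.6 1.7] w 0.0099 gf 29.3
offset units [  7.25  -15.268   6.43 ]
0 1.66 -0.15 -0.02
1 1.62 -0.19 -0.01
2 1.57 -0.24 -0.01
3 1.51 -0.29 0.01
4 1.44 -0.34 0.03
5 1.37 -0.34 0.06
6 1.3 -0.33 0.08
7 1.23 -0.33 0.1
8 1.16 -0.32 0.13
9 1.09 -0.31 0.15
10 1.02 -0.3 0.17
11 0.95 -0.28 0.19
12 0.88 -0.27 0.21
13 0.81 -0.26 0.23
14 0.74 -0.24 0.24
15 0.67 -0.22 0.26
16 0.6 -0.2 0.27
17 0.53 -0.18 0.29
18 0.46 -0.16 0.3
19 0.39 -0.14 0.31
20 0.33 -0.1 0.27
21 0.27 -0.09 0.28
22 0.21 -0.07 0.28
23 0.16 -0.04 0.24
24 0.12 -0.03 0.19
25 0.08 -0.02 0.19
26 0.05 -0.01 0.15
27 0.02 -0.01 0.15
28 0.0 -0.0 0.1
29 -0.02 0.0 0.1
```

The bar is gripped: width is 9.9 mm and the forces are small. Now I'll follow the arc.

drive_tool(
  offset=[
    [0, -0.15, -0.02],
    [0, -0.19, -0.01],
    [0, -0.24, -0.01],
    [0, -0.29, 0.01],
    [0, -0.34, 0.03],
    [0, -0.34, 0.06],
    [0, -0.33, 0.08],
    [0, -0.33, 0.1],
    [0, -0.32, 0.13],
    [0, -0.31, 0.15],
  ],
  turn=[
    [0, 0, 0],
    [0, 0, 0],
    [0, 0, 0],
    [0, 0, 0],
    [0, 0, 0],
    [0, 0, 0],
    [0, 0, 0],
    [0, 0, 0],
    [0, 0, 0],
    [0, 0, 0],
  ],
  hand=[0, 0, 0, 0, 0, 0, 0, 0, 0, 0],
)

```text
time_s: 19.25
position: [0.5305, -0.2197, 0.2363]
tool_rot: [[-0.136, 0.991, -0.0], [0.991, 0.136, 0.0], [0.0, -0.0, -1.0]]
ft_force: [2.6, 0.8, -2.2]
grip_width: 0.01
gripper_force: 29.6
```

```bash
cat > arc.py <<'E'
from pose import *
def st(a):
    delta(W(.078-.195*np.cos(a),0,.085+.195*np.sin(a)-.0187),toolR(7.8,1))
    q=(np.array(observe()['position'])-W(.078,0,.085-.0187));r=np.array([-q@X,q[2]]);print('radius',np.hypot(*r),'angle',np.arctan2(r[1],r[0]))
E
python3 -c "
from arc import *;st(1.09)"
```

```text
t 19.25 p [ 0.5305 -0.2197  0.2363] F [ 2.6  0.8 -2.2] w 0.01 gf 29.6
offset units [-0.005  0.048 -0.073]
rotvec units [-0. -0. -0.] offset in target axes [-0.005  0.048 -0.073]
radius 0.19333412617705395 angle 1.074253402877639
```

drive_tool(
  offset=[
    [0, -0.3, 0.17],
    [0, -0.28, 0.19],
    [0, -0.27, 0.21],
    [0, -0.26, 0.23],
    [0, -0.24, 0.24],
    [0, -0.22, 0.26],
    [0, -0.2, 0.27],
    [0, -0.18, 0.29],
    [0, -0.16, 0.3],
    [0, -0.14, 0.31],
  ],
  turn=[
    [0, 0, 0],
    [0, 0, 0],
    [0, 0, 0],
    [0, 0, 0],
    [0, 0, 0],
    [0, 0, 0],
    [0, 0, 0],
    [0, 0, 0],
    [0, 0, 0],
    [0, 0, 0],
  ],
  hand=[0, 0, 0, 0, 0, 0, 0, 0, 0, 0],
)

```text
time_s: 20.5
position: [0.4422, -0.2317, 0.1368]
tool_rot: [[-0.136, 0.991, 0.0], [0.991, 0.136, 0.001], [0.001, 0.0, -1.0]]
ft_force: [6.3, 4.1, -3.0]
grip_width: 0.0099
gripper_force: 29.3
```

```bash
python3 -c "
from arc import *;st(.39)"
```

```text
t 20.5 p [ 0.4422 -0.2317  0.1368] F [ 6.3  4.1 -3. ] w 0.0099 gf 29.3
offset units [-0.007  0.02  -0.09 ]
rotvec units [ 0.   -0.01  0.  ] offset in target axes [-0.007  0.02  -0.09 ]
radius 0.19441248598627275 angle 0.371217840340047
```

drive_tool(
  offset=[
    [0, -0.09, 0.27],
    [0, -0.08, 0.26],
    [0, -0.06, 0.25],
    [0, -0.03, 0.22],
    [0, -0.03, 0.19],
    [0, -0.02, 0.17],
    [0, -0.01, 0.15],
    [0, -0.01, 0.12],
    [0, 0, 0.1],
    [0, 0, 0],
  ],
  turn=[
    [0, 0, 0],
    [0, 0, 0],
    [0, 0, 0],
    [0, 0, 0],
    [0, 0, 0],
    [0, 0, 0],
    [0, 0, 0],
    [0, 0, 0],
    [0, 0, 0],
    [0, 0, 0],
  ],
  hand=[0, 0, 0, 0, 0, 0, 0, 0, 0, 0],
)

```text
time_s: 21.75
position: [0.4299, -0.2336, 0.0695]
tool_rot: [[-0.136, 0.991, 0.001], [0.991, 0.136, -0.001], [-0.001, 0.001, -1.0]]
ft_force: [1.4, 9.1, 14.1]
grip_width: 0.0094
gripper_force: 30.7
```

```bash
python3 -c "
from arc import *;st(0)"
```

```text
t 21.75 p [ 0.4299 -0.2336  0.0695] F [ 1.4  9.1 14.1] w 0.0094 gf 30.7
offset units [-0.002 -0.034  0.081]
rotvec units [0.01 0.01 0.  ] offset in target axes [-0.002 -0.034  0.081]
radius 0.19367764873672766 angle 0.016759936249300843
```

drive_tool(
  offset=[
    [0, 0, 0.03],
    [0, 0, 0.03],
    [0, 0, 0.03],
    [0, 0, 0],
    [0, 0, 0],
    [0, 0, 0],
    [0, 0, 0],
    [0, 0, 0],
    [0, 0, 0],
    [0, 0, 0],
  ],
  turn=[
    [0, 0, 0],
    [0, 0, 0],
    [0, 0, 0],
    [0, 0, 0],
    [0, 0, 0],
    [0, 0, 0],
    [0, 0, 0],
    [0, 0, 0],
    [0, 0, 0],
    [0, 0, 0],
  ],
  hand=[0, 0, 0, 0, 0, 0, 0, 0, 0, 0],
)

```text
time_s: 23.0
position: [0.43, -0.2342, 0.0684]
tool_rot: [[-0.136, 0.991, 0.003], [0.991, 0.136, -0.003], [-0.004, 0.003, -1.0]]
ft_force: [-7.4, 12.4, 43.8]
grip_width: 0.0099
gripper_force: 33.8
```

The wrist force rises to 44 N with almost no movement, so the cover is on its stops. I'll relax, open and lift away.

drive_tool(
  offset=[
    [0, 0, -0.06],
    [0, 0, -0.05],
    [0, 0, 0],
    [0, 0, 0],
    [0, 0, 0],
    [0, 0, 0],
    [0, 0, 0],
    [0, 0, 0],
    [0, 0, 0],
    [0, 0, 0],
  ],
  turn=[
    [0, 0, 0],
    [0, 0, 0],
    [0, 0, 0],
    [0, 0, 0],
    [0, 0, 0],
    [0, 0, 0],
    [0, 0, 0],
    [0, 0, 0],
    [0, 0, 0],
    [0, 0, 0],
  ],
  hand=[0, 0, 0.1, 0.2, 0.3, 0.35, 0.35, 0.35, 0.35, 0.35],
)

```text
time_s: 24.25
position: [0.4295, -0.2338, 0.0693]
tool_rot: [[-0.136, 0.991, -0.0], [0.991, 0.136, -0.0], [-0.0, -0.0, -1.0]]
ft_force: [0.5, -0.1, -0.6]
grip_width: 0.0297
gripper_force: 0.0
```

drive_tool(
  offset=[
    [0, 0, -0.1],
    [0, 0, -0.2],
    [0, 0, -0.4],
    [0, 0, -0.6],
    [0, 0, -0.8],
    [0, 0, -1],
    [0, 0, -1],
    [0, 0, -1],
    [0, 0, -0.5],
    [0, 0, 0],
  ],
  turn=[
    [0, 0, 0],
    [0, 0, 0],
    [0, 0, 0],
    [0, 0, 0],
    [0, 0, 0],
    [0, 0, 0],
    [0, 0, 0],
    [0, 0, 0],
    [0, 0, 0],
    [0, 0, 0],
  ],
  hand=[0.35, 0.35, 0.35, 0.35, 0.35, 0.35, 0.35, 0.35, 0.35, 0.35],
)

```text
time_s: 25.5
position: [0.4297, -0.2339, 0.2948]
tool_rot: [[-0.136, 0.991, 0.002], [0.991, 0.136, -0.002], [-0.003, 0.002, -1.0]]
ft_force: [-0.7, 0.2, -0.5]
grip_width: 0.0297
gripper_force: 0.0
```

Run:
```python
from pose import *
delta([0,0,0])
a=get_image("top");b=get_image("scene")
C=np.zeros((400,800,3),np.uint8);C[:,:400]=cv2.resize(a[130:230,340:440],(400,400),interpolation=2);C[:,400:]=cv2.resize(b[210:330,200:320],(400,400),interpolation=2);cv2.imwrite("pics/end.png",C)
```

```text
t 25.5 p [ 0.4297 -0.2339  0.2948] F [-0.7  0.2 -0.5] w 0.0297 gf 0.0
offset units [ 7.271 -9.863  7.331]
```

View pics/end.png

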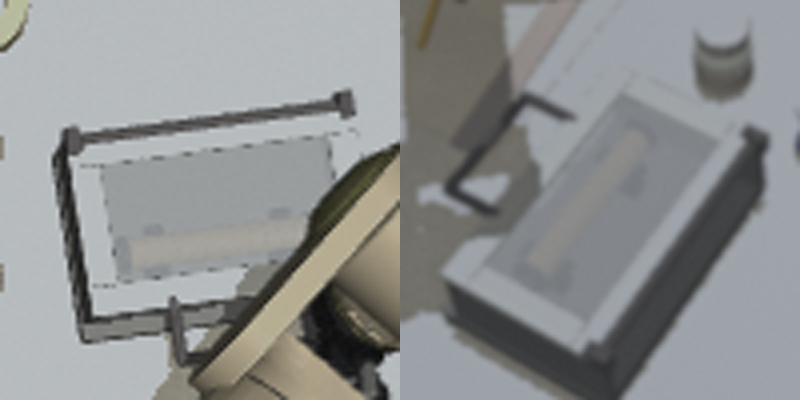

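The cover is fully down, with its bar around scene crop (480,150). The long grip shows through the window, lying in both rests, and the gripper is clear.

```bash
python3 -c "
from rig import env;print(env.close_job())"
```

```text
the job is handed in; nothing more can be done
None
```

I laid the long grip in both V-rests of the cradle, lowered the cover gently onto its stops, and handed the job in at about 25.5 s. The gripper is clear, and I touched nothing but the long grip and the cover bar; the judge's verdict was not shown.

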